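# Load the bench lift and pump it up

## Task

Set the stepped wooden corbel upright on the middle of the bench lift's steel plate and let go. Then work the lift's hand lever through full strokes, right down and all the way back up each time, until the plate is all the way up, so that the corbel stands at carving height. Leave the lever up and the other things on the bench where they are.

Things in the scene. Friction and masses are not known exactly. Their poses are not given: they have to be found in the camera images.
- corbel: Stepped wooden corbel, loose, about 0.25 kg, three wooden tiers, all 46 mm wide (y). Origin: centre of the underside; z up, x along its length. Lowest tier 130 long (x -65 to 65) to z 28; middle tier x -65 to 35 to z 50; top tier x -65 to 5 to z 70. Starts standing on the bench on its longest tier, left of the lift; it is to stand the same way up on the plate.
- corbel_grip (a point): A good grasp point on the corbel's axis: x -12, y 0, z 45 in its frame; the fingers close along the corbel's y on its 46 mm width. It turns with the corbel.
- jack: Bench lift bolted to the bench: steel base plate 280 x 150 x 16 (x -100 to 180), grey round column 84 across with its axis at the origin, toothed rack, pump block and lever on its +x side. Origin: on the bench under the column's axis; z up; x points from the column along the lever.
- plate_top (a point): Centre of the top face of the lift's square steel plate, 140 x 140 x 12, on the ram; its edges are parallel to the lift's x and y. 155 mm above the bench when the lift joint is 0, and it rises with the ram.
- lift (a joint): Height of plate and ram above their lowest place, m. Starts between 0 and 0.018. Each full lever stroke raises it about 0.014 (the first one 0.004 to 0.021); friction holds it there. All the way up is about 0.058 to 0.061, after 3 or 4 full strokes; more strokes raise it no further. A half stroke may not raise it at all. Above 0.052 counts as all the way up.
- lever (a joint): Angle of the hand lever, rad: 0 at rest, raised 0.5 rad above level; grows as it swings down, to its stop at 0.75 (0.25 below level). A spring returns it to 0 when let go. Below 0.15 counts as back up, above 0.62 as fully down. Pressing down at the pad takes 5 to 15 N.
- lever_pad (a point): Centre of the flat top face of the black rubber grip on the lever's end, to press down on: 155 mm out from the hinge along the lever, 10 mm above its axis. The grip is 90 long, 44 wide, 20 thick (110 to 200 mm from the hinge). Swings with the lever: about 188 mm above the bench at rest, 76 mm at the stop.
- lever_hinge (a point): The lever's hinge axis: x 85, y 0, z 105 in the lift's frame; the axis is the lift's y.
- open_tin: Bystander, to be left in place: open yellow-banded steel tin, diameter 82, height 112 mm; origin at the underside.
- paint_tin: Bystander, to be left in place: closed tin with a paper label, diameter 84, height 100 mm; origin at the underside.
- cup_stack: Bystander, to be left in place: stack of paper cups, diameter 76 at the top, height 150 mm; origin at the underside.
- hammer: Bystander, to be left in place: hammer lying flat; origin at the underside.
- brush: Bystander, to be left in place: flat broad brush lying flat, about 210 long, 56 wide, 14 high, in mm; origin at the underside.
- offcut: Bystander, to be left in place: plain rectangular wooden offcut 150 x 60 x 40, without steps (not the corbel), sizes in mm; origin at the underside.
- carton: Bystander, to be left in place: small cardboard carton 60 x 110 x 90 mm; origin at the underside.
Not all that is in view belongs to the job. What is shaped like the corbel but pink or purple is not meant.

How it is judged:
By the outcome, as a careful person would: the job done as asked, in the order asked, and still so for the second after the job is handed in, with the robot touching nothing.
It also fails if it takes over 72 s, if anything falls off the work surface, if the arm or the gripper's body presses on something with over 40 N, if the wrist force passes 120 N, or if a joint passes its speed limit or range.

## Robot

A 6-joint arm with a two-finger parallel gripper is mounted at the origin on the work surface. World frame = base frame: x ahead of the robot, y to its left, z up, the work surface at z = 0. Lengths are in m, angles in rad, forces in N, time in s.
With the tool pointing down it reaches from about 0.35 to 0.975 m from the base axis. Payload 4.9 kg.
Tool frame: the origin (TCP) lies at the very end of the fingers, on their centre line; the grasp point (between the pads) lies 19 mm behind it; z points along the fingers, y is the line along which they close (so a half turn about z gives the same grasp; the last joint's range is limited). The gripper opens to 85 mm and grips with 20 to 120 N. Pads are 22 mm wide; open, the fingers measure 114 mm over their backs; the gripper's body (76 mm by 85 mm) begins 54 mm behind the grasp point. The pads swing forward as they close: fully open they stand 13 mm farther back than shut.
Start: joints at [-1.314, 0.053, 1.613, -0, 1.476, -0.119], TCP at [0.229, -0.581, 0.231] pointing down, gripper open.
Joint ranges: [-3.01, 3.01], [-1.01, 2.22], [0.06, 2.58], [-1.02, 4.17], [0.09, 2.62], [-3.14, 3.14]. Speed limits (rad/s): [2.57, 2.57, 3.14, 3.14, 3.14, 3.14].

## Interface

Orientations are given as a unit quaternion [w, x, y, z].
In Python, from plant import state, optics, ticket, nets gives the robot as it stands. The module is installed in compiled form; this text tells all that it offers.
- The arm moves only by the shell command python3 -m inch 'ROWS' [OPENING]. ROWS is JSON, a list of rows, each an object of numbers: "dx", "dy", "dz": the shift along the tool's x, y, z as a fraction of full scale; "rx", "ry", "rz": the turn, a rotation vector about the tool's x, y, z as a fraction of full scale. In form: [{"dx": .., "dy": .., "dz": .., "rx": .., "ry": .., "rz": ..}, ...]. A call has 1 to 5 rows; each row is the pose to reach, as a shift and turn from the pose commanded when the call began, along the tool's axes at that moment; what a row does not reach only later rows make up. Full scale, the value 1, is 0.8 m for a shift and 1.5 rad for a turn. A row lasts 1/10 s, in which the tool goes at most 50 mm and 8.59 degrees, less where a joint would pass 70% of its speed; a pose out of reach is approached as far as the arm can. A call with a number of a shift or a turn outside -1 to 1 is refused whole. A call with a gripper value outside its range is refused whole. OPENING is the opening, from -1 (shut) to 1 (fully open), set as the call begins (- or left out, the last holds). The fingers move at their own pace and stop on an object; the grip force is fixed at half the most. Time passes only in rows, so rows that repeat a pose let the fingers close. It gives the time, the measured TCP pose, the force, the opening and the grip force at its end, in the units of the state.
- state(): the state, without advancing time (a new reading comes with each control period).
- optics.grab_frame(name): name is "scene" or "top"; returns the picture (400x640x3 uint8, red, green, blue); there is no depth.
- optics.camera_info(name): a dict with "fx", "fy", "cx", "cy" (pixels), "R" (3x3) and "t" (3): a world point X has camera coordinates R X + t. Camera axes: x right, y down, z forward; pixel columns grow to the right and rows downward; lengths in m; the calibration is good to about 2 mm. A picture is of the moment at which its call begins. camera_info takes no time and is no camera call.
- ticket.job_done(): hands the job in; it is judged then, once.
Trained networks look in the newest picture that a camera, given by its name, has taken for a name from the list of things; names that differ only in an ending like _2 or _b are one class to them, and where a whole thing is asked for, a point or a joint stands for the part that bears it (a point fixed in the world has none). Each returns a list of dicts, best first, with "confidence" (0 to 1); they miss things now and then, are a little off and sometimes report something else, mostly with a low value. They report only what shows in the picture. A call takes as long as a camera call. They do not tell look-alikes from the thing itself.
- nets.boxes_of(camera, name): "bbox" ([centre column, centre row, width, height] in pixels, round what is visible of it).
- nets.outline_of(camera, name): "pixels" (400x640 bool, what is visible of it) and "bbox" ([centre column, centre row, width, height] in pixels, round what is visible of it).
The state is a dict: "time": time; "joint_pos": joint angles; "joint_vel": joint speeds; "joint_efforts": joint torques, N m; "tool_pos": TCP position; "tool_rot": TCP orientation; "contact_force": force on the tool from outside, world axes, zero at the start; "ft_torque": the same for the moment, N m; "gripper_width": opening from 0.0 (shut) to 1.0 (fully open); "grasp_force": force on a finger pad.
Only numpy, scipy, OpenCV 4.12 (cv2) and the standard library are available. Lean on these libraries where they do the work, as an engineer would, in place of code of your own. Each camera call takes 0.05 s, during which the arm holds its last target. There are 200 camera calls.

## Working session

There is one attempt and no reset: what is moved stays moved. The work goes in short steps, Python scripts to look and compute and a shell command to move; the robot and the scene stay as the last step left them, time stands still between calls to the robot, and variables do not carry over. Pictures are saved under pics/ and viewed, at most 10 in all, crops included, and the job is handed in when it is done.

```bash
mkdir -p pics; cat > h.py <<'E'
import numpy as np,cv2
from plant import state,optics,ticket,nets
from scipy.spatial.transform import Rotation as Rn
def ray(c,u,v,z):
    i=optics.camera_info(c);R=np.array(i["R"]);t=np.array(i["t"]);o=-R.T@t
    d=R.T@np.array([(u-i["cx"])/i["fx"],(v-i["cy"])/i["fy"],1]);return o+d*(z-o[2])/d[2]
def proj(c,X):
    i=optics.camera_info(c);p=np.array(i["R"])@np.array(X)+np.array(i["t"]);return i["fx"]*p[0]/p[2]+i["cx"],i["fy"]*p[1]/p[2]+i["cy"]
def toolrot():
    w,x,y,z=state()["tool_rot"];return Rn.from_quat([x,y,z,w])
def rel(pos,rot=None):
    s=state();R=toolrot();d=R.inv().apply(np.array(pos)-s["tool_pos"])/0.8
    r=(R.inv()*rot).as_rotvec()/1.5 if rot is not None else None
    return d.round(4),r if r is None else r.round(4)
E
python3 - <<'E'
from h import *
np.set_printoptions(precision=4,suppress=True)
for c in("top","scene"):
    f=optics.grab_frame(c);cv2.imwrite(f"pics/{c}0.png",f[:,:,::-1])
    i=optics.camera_info(c);print(c,-np.array(i["R"]).T@np.array(i["t"]),i["fx"])
    for n in("corbel","plate_top","lever_pad","jack"):
        for b in nets.outline_of(c,n)[:3]:
            m=b["pixels"].astype(np.uint8);print(n,round(b["confidence"],2),np.round(b["bbox"]),cv2.minAreaRect(cv2.findNonZero(m)))
s=state();print(s["tool_pos"],s["tool_rot"],s["contact_force"])
E
```

```text
top [0.1929 0.0538 1.4476] 382.0612226811295
corbel 0.85 [183. 240.  43.  25.] ((183.00003051757812, 240.50003051757812), (39.80200958251953, 13.416407585144043), 26.56505012512207)
corbel 0.79 [255. 305.  38.  29.] ((253.63629150390625, 304.4920349121094), (38.81024169921875, 15.838776588439941), 36.46923828125)
corbel 0.76 [230. 253.  23.  44.] ((229.5341339111328, 253.99269104003906), (38.20414352416992, 16.97185707092285), 77.90524291992188)
plate_top 0.73 [391. 178.  44.  36.] ((390.3936767578125, 177.4792938232422), (39.05121612548828, 41.731712341308594), 86.98721313476562)
plate_top 0.73 [342. 179.  53.  11.] ((341.9517822265625, 178.57933044433594), (52.650840759277344, 12.62291431427002), 4.763641834259033)
plate_top 0.69 [364. 182. 104.  52.] ((363.94683837890625, 183.5596160888672), (49.78822326660156, 94.99887084960938), 86.76029968261719)
lever_pad 0.75 [302. 245.  56.  23.] ((302.3648681640625, 242.189208984375), (14.631509780883789, 54.25166702270508), 80.53767395019531)
lever_pad 0.72 [342. 179.  50.  16.] ((342.2134094238281, 179.57928466796875), (51.79239273071289,
[... 690 characters left out ...]
, (17.650453567504883, 31.770814895629883), 78.69007110595703)
plate_top 0.8 [289. 251.  61.  46.] ((289.95465087890625, 249.94435119628906), (41.4320068359375, 49.327919006347656), 50.82633972167969)
plate_top 0.26 [377. 189.  24.  32.] ((374.29998779296875, 189.10000610351562), (35.329872131347656, 17.441329956054688), 63.43495178222656)
lever_pad 0.65 [328. 219.  42.  48.] ((330.0720520019531, 218.89601135253906), (14.167000770568848, 56.4150276184082), 34.695152282714844)
jack 0.59 [304. 253.  97. 115.] ((309.429443359375, 247.41769409179688), (64.10295104980469, 124.62654876708984), 49.398704528808594)
[ 0.2294 -0.5813  0.2313] [-0.      0.9824  0.1868  0.    ] [-1.0302 -0.1963  0.5985]
```

View pics/top0.png

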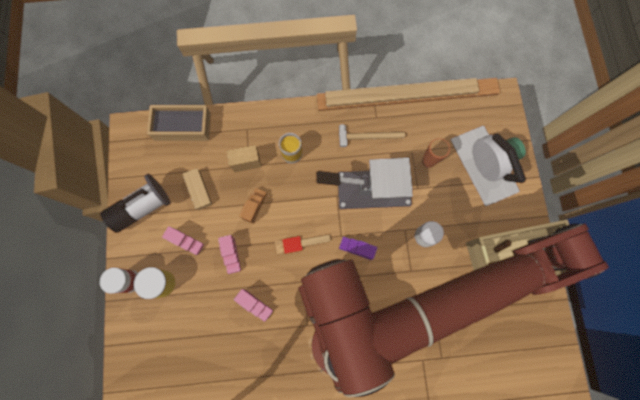

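View pics/scene0.png

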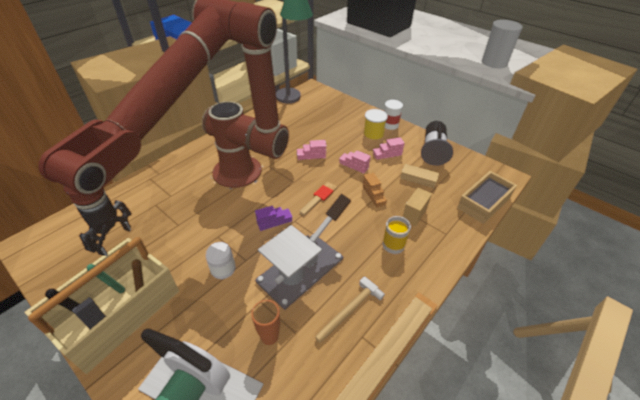

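The top picture shows the wooden corbel at (254,204), the lift plate at (390,178) and the lever grip at (328,178). The lever points left, which is world +y. The scene picture has the corbel at (374,190), the plate at (290,250) and the grip at (339,208). Pink and purple pieces are decoys. Next I'll fit poses to silhouettes in both views.

```bash
cat > fit.py <<'E'
from h import *
from scipy.optimize import minimize
def boxpts(x0,x1,y0,y1,z0,z1): return np.array([[x,y,z] for x in(x0,x1) for y in(y0,y1) for z in(z0,z1)])
COR=[boxpts(-.065,.065,-.023,.023,0,.028),boxpts(-.065,.035,-.023,.023,.028,.05),boxpts(-.065,.005,-.023,.023,.05,.07)]
def sil(c,boxes,x,y,z,yaw,S=4):
    m=np.zeros((400*S,640*S),np.uint8);r=Rn.from_euler('z',yaw)
    for b in boxes:
        P=r.apply(b)+[x,y,z];p=np.array([proj(c,q) for q in P])
        cv2.fillConvexPoly(m,cv2.convexHull(((p+.5)*S).astype(np.int32)),255)
    return cv2.resize(m,(640,400),interpolation=cv2.INTER_AREA)/255.
def fit(masks,boxes,z,x0):
    def cost(p): return sum(np.abs(sil(c,boxes,p[0],p[1],z,p[2])-m).sum()/m.sum() for c,m in masks.items())
    best=None
    for dy in (0,.5,-.5,np.pi,np.pi+.5,np.pi-.5):
        s=np.array([x0[0],x0[1],x0[2]+dy]);sim=np.vstack([s,s+[.01,0,0],s+[0,.01,0],s+[0,0,.3]])
        r=minimize(cost,s,method="Nelder-Mead",options=dict(initial_simplex=sim,maxiter=100,xatol=3e-4,fatol=1e-4))
        if best is None or r.fun<best.fun: best=r
        if dy in(0,np.pi): print(r.x.round(4),round(r.fun,3))
    return best
E
python3 - <<'E'
from fit import *
M={};W={"top":(254,204),"scene":(374,190)}
for c in W:
    for b in nets.outline_of(c,"corbel"):
        if abs(np.array(b["bbox"][:2])-W[c]).max()<10: M[c]=b["pixels"].astype(float);print(c,b["bbox"],b["confidence"]);break
g=ray("top",254,204,.04);print(g)
b=fit(M,COR,0,[g[0],g[1],0.8]);print("best",b.x,b.fun)
for c in W:
  for k,m in M.items():
    if k==c: print(c,np.abs(sil(c,COR,b.x[0],b.x[1],0,b.x[2])-m).sum()/m.sum())
# plate
for c,w in(("top",(390,178)),("scene",(290,250))):
    for q in nets.outline_of(c,"plate_top"):
        if abs(np.array(q["bbox"][:2])-w).max()<12:
            u,v=cv2.minAreaRect(cv2.findNonZero(q["pixels"].astype(np.uint8)))[0]
            for z in(.155,.165,.173): print("plate",c,z,ray(c,u,v,z))
            break
i=[]
for c,(a,b2,e,f) in {"top":(225,130,425,230),"scene":(240,150,420,310)}.items():
    im=cv2.imread(f"pics/{c}0.png")
    i.append(cv2.resize(im[b2:f,a:e],None,fx=4 if c=="top" else 3,fy=4 if c=="top" else 3,interpolation=cv2.INTER_CUBIC))
cv2.imwrite("pics/ct.png",i[0]);cv2.imwrite("pics/cs.png",i[1])
E
```

```text
top [251.9, 204.9, 22.8, 34.8] 0.65
scene [374.2, 189.6, 21.1, 36.5] 0.91
[0.53959141 0.27247066 0.04      ]Traceback (most recent call last):
  File "<stdin>", line 7, in <module>
  File "fit.py", line 16, in fit
    r=minimize(cost,s,method="Nelder-Mead",options=dict(initial_simplex=sim,maxiter=100,xatol=3e-4,fatol=1e-4))
    res = _minimize_neldermead(fun, x0, args, callback, bounds=bounds,
                               **options)
    fxr = func(xr)
    fx = function(np.copy(x), *(wrapper_args + args))
  File "fit.py", line 12, in cost
    def cost(p): return sum(np.abs(sil(c,boxes,p[0],p[1],z,p[2])-m).sum()/m.sum() for c,m in masks.items())
                        ~~~^^^^^^^^^^^^^^^^^^^^^^^^^^^^^^^^^^^^^^^^^^^^^^^^^^^^^^^^^^^^^^^^^^^^^^^^^^^^^^^^
  File "fit.py", line 12, in <genexpr>
    def cost(p): return sum(np.abs(sil(c,boxes,p[0],p[1],z,p[2])-m).sum()/m.sum() for c,m in masks.items())
                                   ~~~^^^^^^^^^^^^^^^^^^^^^^^^^^
  File "fit.py", line 8, in sil
    P=r.apply(b)+[x,y,z];p=np.array([proj(c,q) for q in P])
                                     ~~~~^^^^^
  File "h.py", line 8, in proj
    i=optics.camera_info(c);p=np.array(i["R"])@np.array(X)+np.array(i["t"]);return i["fx"]*p[0]/p[2]+i["cx"],i["fy"]*p[1]/p[2]+i["cy"]
ValueError: time passes only in moves, steps and waits
```

```bash
sed -i 's/^def ray/import functools\n@functools.lru_cache(None)\ndef info(c): return optics.camera_info(c)\ndef ray/; s/i=optics.camera_info(c)/i=info(c)/' h.py
cat > m1.py <<'E'
from fit import *
M={};W={"top":(254,204),"scene":(374,190)}
for c in W:
    for b in nets.outline_of(c,"corbel"):
        if abs(np.array(b["bbox"][:2])-W[c]).max()<10: M[c]=b["pixels"].astype(float);break
g=ray("top",254,204,.04)
b=fit(M,COR,0,[g[0],g[1],0.8]);print("best",b.x,b.fun)
for c,m in M.items(): print(c,fit({c:m},COR,0,b.x).x)
PL=[boxpts(-.07,.07,-.07,.07,-.012,0)];P={}
for c,w in(("top",(390,178)),("scene",(290,250))):
    for q in nets.outline_of(c,"plate_top"):
        if abs(np.array(q["bbox"][:2])-w).max()<12:
            P[c]=q["pixels"].astype(float)
            u,v=cv2.minAreaRect(cv2.findNonZero(q["pixels"].astype(np.uint8)))[0]
            for z in(.155,.165,.173): print("plate",c,z,ray(c,u,v,z))
            break
i=[]
k=4
for c,(a,b2,e,f) in {"top":(225,130,425,230),"scene":(240,150,420,300)}.items():
    im=cv2.imread(f"pics/{c}0.png")
    im=cv2.resize(im[b2:f,a:e],None,fx=k,fy=k,interpolation=cv2.INTER_CUBIC)
    r=Rn.from_euler('z',b.x[2])
    for B in COR:
        p=np.array([proj(c,r.apply(q)+[b.x[0],b.x[1],0]) for q in B]);p=((p+.5-[a,b2])*k).astype(np.int32)
        for s in range(8):
            for bit in(1,2,4):
                if not s&bit: cv2.line(im,tuple(map(int,p[s])),tuple(map(int,p[s|bit])),(0,255,0),1)
    cv2.imwrite(f"pics/c{c}.png",im)
E
python3 m1.py
```

```text
[ 0.5395  0.2773 -0.5017] 0.145
[0.5337 0.2804 2.5703] 0.485
best [ 0.53940852  0.27735267 -0.50068169] 0.1438235645286125
[ 0.5403  0.2765 -0.5031] 0.058
[0.535  0.2783 2.543 ] 0.168
top [ 0.54032311  0.27646988 -0.50314073]
[ 0.5368  0.2805 -0.495 ] 0.063
[0.5151 0.2943 2.5094] 0.283
scene [ 0.53689849  0.28047257 -0.49562156]
plate top 0.155 [ 0.56061053 -0.2297553   0.155     ]
plate top 0.165 [ 0.55776582 -0.22756148  0.165     ]
plate top 0.173 [ 0.55549005 -0.22580642  0.173     ]
plate scene 0.155 [ 0.56268185 -0.23109749  0.155     ]
plate scene 0.165 [ 0.56828747 -0.23614554  0.165     ]
plate scene 0.173 [ 0.57277198 -0.24018398  0.173     ]
```

View pics/ctop.png

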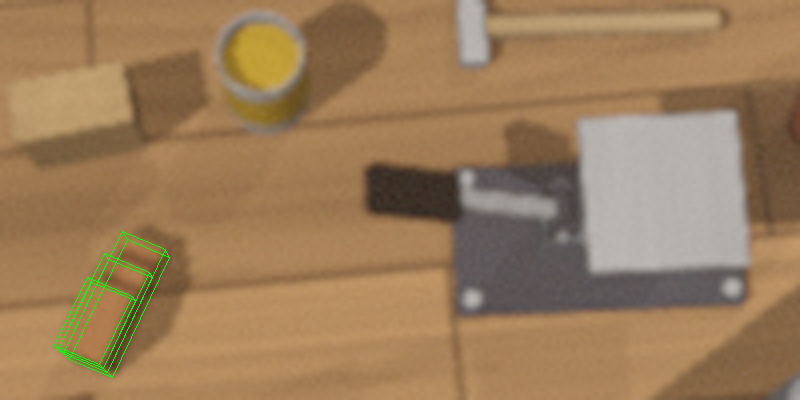

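View pics/cscene.png

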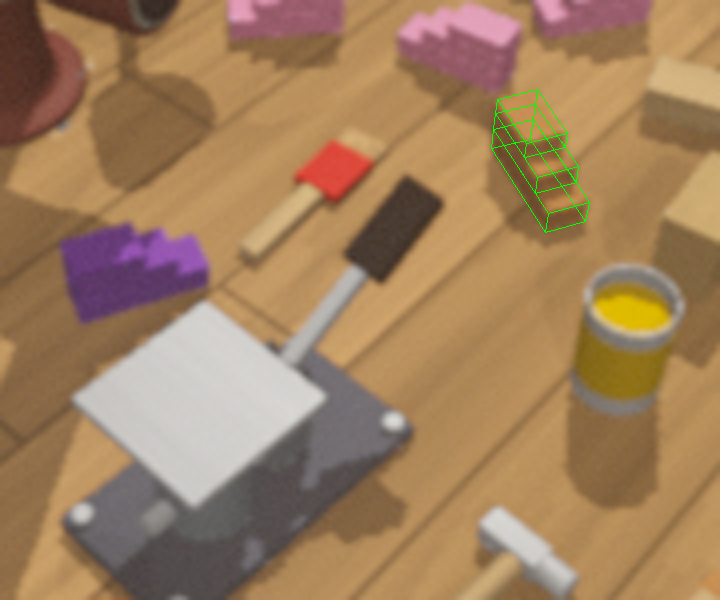

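The corbel fits at (0.539, 0.277) with yaw −0.50. The plate centre is at (0.561, −0.230), z about 0.155, and the lever heading is about 93°. Now I'll rise, then go above the corbel.

```bash
python3 -m inch '[{"dz":-0.0875},{"dz":-0.0875}]' 1
python3 -m inch '[{"dx":0.186,"dy":-0.217},{"dx":0.186,"dy":-0.217},{"dx":0.186,"dy":-0.217},{"dx":0.186,"dy":-0.217},{"dx":0.186,"dy":-0.217}]'
python3 -m inch '[{"dx":0.186,"dy":-0.217},{"dx":0.186,"dy":-0.217},{"dx":0.186,"dy":-0.217},{"dx":0.186,"dy":-0.217},{"dx":0.186,"dy":-0.217}]'
python3 -m inch '[{"dx":0.186,"dy":-0.217},{"dx":0.186,"dy":-0.217},{"dx":0.186,"dy":-0.217},{"dx":0.186,"dy":-0.217},{"dx":0.186,"dy":-0.217}]'
python3 -m inch '[{"dx":0.186,"dy":-0.217},{"dx":0.186,"dy":-0.217},{"dx":0.186,"dy":-0.217},{"dx":0.186,"dy":-0.217},{"dx":0.186,"dy":-0.217}]'
python3 -m inch '[{"rz":-0.5},{"rz":-0.5},{"rz":-0.5},{"rz":-0.5},{"rz":-0.5}]'
python3 -m inch '[{"rz":-0.5},{"rz":-0.5},{"rz":-0.5},{"rz":-0.5},{"rz":-0.5}]'
python3 -m inch '[{"rz":-0.5},{"rz":-0.5},{"rz":-0.5},{"rz":-0.5},{"rz":-0.5}]'
cat > go.py <<'E'
import sys;from h import *
x,y,z,yaw=map(float,sys.argv[1:5])
rot=Rn.from_euler('z',yaw)*Rn.from_euler('x',np.pi)
s=state();print(s["time"],np.round(s["tool_pos"],4),np.round(s["joint_pos"],2),*rel([x,y,z],rot))
E
python3 go.py 0.529 0.283 0.26 2.641
```

```text
0.8 [ 0.2294 -0.5814  0.2313] [-1.31  0.05  1.61  0.    1.48 -0.12] [ 0.7449 -0.8676 -0.0358] [ 0.      0.     -1.5101]validation failed for argument at $[0]...
validation failed for argument at $[0]...
validation failed for argument at $[0]...
validation failed for argument at $[0]...
validation failed for argument at $[0]...
validation failed for argument at $[0]...
validation failed for argument at $[0]...
validation failed for argument at $[0]...
```

```bash
python3 -m inch '[{"dx":0,"dy":0,"dz":-0.0875,"rx":0,"ry":0,"rz":0},{"dx":0,"dy":0,"dz":-0.0875,"rx":0,"ry":0,"rz":0}]' 1 &&
python3 -m inch '[{"dx":0.186,"dy":-0.217,"dz":0,"rx":0,"ry":0,"rz":0},{"dx":0.186,"dy":-0.217,"dz":0,"rx":0,"ry":0,"rz":0},{"dx":0.186,"dy":-0.217,"dz":0,"rx":0,"ry":0,"rz":0},{"dx":0.186,"dy":-0.217,"dz":0,"rx":0,"ry":0,"rz":0},{"dx":0.186,"dy":-0.217,"dz":0,"rx":0,"ry":0,"rz":0}]'; python3 go.py 0.529 0.283 0.30 2.641
```

```text
time: 1.0
tool_pos: [0.2296, -0.5822, 0.3049]
tool_rot: [0.002, 0.982, 0.187, 0.0]
contact_force: [1.0, -0.8, 1.7]
gripper_width: 0.999
grasp_force: 0.0
time: 1.5
tool_pos: [0.3048, -0.3625, 0.3016]
tool_rot: [0.0, 0.982, 0.188, 0.0]
contact_force: [-0.7, 0.8, 0.4]
gripper_width: 1.0
grasp_force: 0.0
1.5 [ 0.3048 -0.3625  0.3016] [-1.03 -0.35  1.86  0.    1.63  0.16] [ 0.5579 -0.6468  0.0021] [ 8.000e-04  1.000e-04 -1.509e+00]
```

```bash

python3 -m inch '[{"dx":0.186,"dy":-0.216,"dz":0,"rx":0,"ry":0,"rz":0},{"dx":0.186,"dy":-0.216,"dz":0,"rx":0,"ry":0,"rz":0},{"dx":0.186,"dy":-0.216,"dz":0,"rx":0,"ry":0,"rz":0},{"dx":0.186,"dy":-0.216,"dz":0,"rx":0,"ry":0,"rz":0},{"dx":0.186,"dy":-0.216,"dz":0,"rx":0,"ry":0,"rz":0}]'>/dev/null
python3 -m inch '[{"dx":0.186,"dy":-0.216,"dz":0,"rx":0,"ry":0,"rz":0},{"dx":0.186,"dy":-0.216,"dz":0,"rx":0,"ry":0,"rz":0},{"dx":0.186,"dy":-0.216,"dz":0,"rx":0,"ry":0,"rz":0},{"dx":0.186,"dy":-0.216,"dz":0,"rx":0,"ry":0,"rz":0},{"dx":0.186,"dy":-0.216,"dz":0,"rx":0,"ry":0,"rz":0}]'>/dev/null
python3 -m inch '[{"dx":0.186,"dy":-0.216,"dz":0,"rx":0,"ry":0,"rz":0},{"dx":0.186,"dy":-0.216,"dz":0,"rx":0,"ry":0,"rz":0},{"dx":0.186,"dy":-0.216,"dz":0,"rx":0,"ry":0,"rz":0},{"dx":0.186,"dy":-0.216,"dz":0,"rx":0,"ry":0,"rz":0},{"dx":0.186,"dy":-0.216,"dz":0,"rx":0,"ry":0,"rz":0}]'>/dev/null
python3 -m inch '[{"dx":0,"dy":0,"dz":0,"rx":0,"ry":0,"rz":-0.5},{"dx":0,"dy":0,"dz":0,"rx":0,"ry":0,"rz":-0.5},{"dx":0,"dy":0,"dz":0,"rx":0,"ry":0,"rz":-0.5},{"dx":0,"dy":0,"dz":0,"rx":0,"ry":0,"rz":-0.5},{"dx":0,"dy":0,"dz":0,"rx":0,"ry":0,"rz":-0.5}]'>/dev/null
python3 -m inch '[{"dx":0,"dy":0,"dz":0,"rx":0,"ry":0,"rz":-0.5},{"dx":0,"dy":0,"dz":0,"rx":0,"ry":0,"rz":-0.5},{"dx":0,"dy":0,"dz":0,"rx":0,"ry":0,"rz":-0.5},{"dx":0,"dy":0,"dz":0,"rx":0,"ry":0,"rz":-0.5},{"dx":0,"dy":0,"dz":0,"rx":0,"ry":0,"rz":-0.5}]'>/dev/null
python3 -m inch '[{"dx":0,"dy":0,"dz":0,"rx":0,"ry":0,"rz":-0.5},{"dx":0,"dy":0,"dz":0,"rx":0,"ry":0,"rz":-0.5},{"dx":0,"dy":0,"dz":0,"rx":0,"ry":0,"rz":-0.5},{"dx":0,"dy":0,"dz":0,"rx":0,"ry":0,"rz":-0.5},{"dx":0,"dy":0,"dz":0,"rx":0,"ry":0,"rz":-0.5}]'>/dev/null
python3 go.py 0.529 0.283 0.09 2.641
```

```text
4.5 [0.5291 0.2808 0.3013] [ 0.36 -0.04  1.59 -0.    1.59 -0.7 ] [0.0015 0.0024 0.2642] [ 0.      0.     -0.0061]
```

```bash

python3 -m inch '[{"dx":0.0015,"dy":0.0024,"dz":0.06,"rx":0,"ry":0,"rz":-0.006},{"dx":0.0015,"dy":0.0024,"dz":0.12,"rx":0,"ry":0,"rz":-0.006},{"dx":0.0015,"dy":0.0024,"dz":0.18,"rx":0,"ry":0,"rz":-0.006},{"dx":0.0015,"dy":0.0024,"dz":0.23,"rx":0,"ry":0,"rz":-0.006},{"dx":0.0015,"dy":0.0024,"dz":0.264,"rx":0,"ry":0,"rz":-0.006}]'
python3 -m inch '[{"dx":0,"dy":0,"dz":0.03,"rx":0,"ry":0,"rz":0},{"dx":0,"dy":0,"dz":0.06,"rx":0,"ry":0,"rz":0},{"dx":0,"dy":0,"dz":0.082,"rx":0,"ry":0,"rz":0},{"dx":0,"dy":0,"dz":0.082,"rx":0,"ry":0,"rz":0}]'
python3 -m inch '[{"dx":0,"dy":0,"dz":0,"rx":0,"ry":0,"rz":0},{"dx":0,"dy":0,"dz":0,"rx":0,"ry":0,"rz":0},{"dx":0,"dy":0,"dz":0,"rx":0,"ry":0,"rz":0},{"dx":0,"dy":0,"dz":0,"rx":0,"ry":0,"rz":0},{"dx":0,"dy":0,"dz":0,"rx":0,"ry":0,"rz":0}]' -1
python3 -m inch '[{"dx":0,"dy":0,"dz":0,"rx":0,"ry":0,"rz":0},{"dx":0,"dy":0,"dz":0,"rx":0,"ry":0,"rz":0}]'

```

```text
time: 5.0
tool_pos: [0.527, 0.2823, 0.0863]
tool_rot: [-0.002, 0.251, 0.968, -0.001]
contact_force: [0.9, -0.1, -0.3]
gripper_width: 1.0
grasp_force: 0.0
time: 5.4
tool_pos: [0.5265, 0.2821, 0.0212]
tool_rot: [-0.003, 0.251, 0.968, -0.002]
contact_force: [-0.7, 0.0, -0.3]
gripper_width: 1.001
grasp_force: 0.0
time: 5.9
tool_pos: [0.5304, 0.2836, 0.0266]
tool_rot: [0.001, 0.251, 0.968, 0.001]
contact_force: [-0.0, -1.0, 6.1]
gripper_width: 0.533
grasp_force: 63.1
time: 6.1
tool_pos: [0.5305, 0.2836, 0.0266]
tool_rot: [0.001, 0.251, 0.968, 0.001]
contact_force: [-0.2, 0.5, 5.9]
gripper_width: 0.533
grasp_force: 63.1
```

```bash

python3 -m inch '[{"dx":0,"dy":0,"dz":-0.03,"rx":0,"ry":0,"rz":0},{"dx":0,"dy":0,"dz":-0.08,"rx":0,"ry":0,"rz":0},{"dx":0,"dy":0,"dz":-0.14,"rx":0,"ry":0,"rz":0},{"dx":0,"dy":0,"dz":-0.2,"rx":0,"ry":0,"rz":0},{"dx":0,"dy":0,"dz":-0.26,"rx":0,"ry":0,"rz":0}]'
python3 -m inch '[{"dx":0,"dy":0,"dz":-0.04,"rx":0,"ry":0,"rz":0},{"dx":0,"dy":0,"dz":-0.08,"rx":0,"ry":0,"rz":0},{"dx":0,"dy":0,"dz":-0.08,"rx":0,"ry":0,"rz":0}]'
python3 go.py 0.5604 -0.219 0.30 1.627
```

```text
time: 6.6
tool_pos: [0.528, 0.2827, 0.2334]
tool_rot: [-0.001, 0.251, 0.968, -0.0]
contact_force: [0.1, 1.2, -2.2]
gripper_width: 0.536
grasp_force: 62.3
time: 6.9
tool_pos: [0.5308, 0.2838, 0.3026]
tool_rot: [0.004, 0.251, 0.968, 0.003]
contact_force: [0.6, 0.1, -1.2]
gripper_width: 0.531
grasp_force: 62.6
6.9 [0.5308 0.2838 0.3026] [ 0.37 -0.04  1.59  0.    1.58 -0.7 ] [-0.3374 -0.5316  0.0013] [0.0066 0.0013 0.6719]
```

```bash

python3 -m inch '[{"dx":-0.015,"dy":-0.024,"dz":0,"rx":0,"ry":0,"rz":0},{"dx":-0.04,"dy":-0.063,"dz":0,"rx":0,"ry":0,"rz":0},{"dx":-0.065,"dy":-0.102,"dz":0,"rx":0,"ry":0,"rz":0},{"dx":-0.09,"dy":-0.142,"dz":0,"rx":0,"ry":0,"rz":0},{"dx":-0.115,"dy":-0.181,"dz":0,"rx":0,"ry":0,"rz":0}]'>/dev/null
python3 -m inch '[{"dx":-0.025,"dy":-0.0394,"dz":0,"rx":0,"ry":0,"rz":0},{"dx":-0.05,"dy":-0.0788,"dz":0,"rx":0,"ry":0,"rz":0},{"dx":-0.075,"dy":-0.118,"dz":0,"rx":0,"ry":0,"rz":0},{"dx":-0.1,"dy":-0.1576,"dz":0,"rx":0,"ry":0,"rz":0},{"dx":-0.125,"dy":-0.197,"dz":0,"rx":0,"ry":0,"rz":0}]'>/dev/null
python3 -m inch '[{"dx":-0.025,"dy":-0.04,"dz":0,"rx":0,"ry":0,"rz":0},{"dx":-0.05,"dy":-0.08,"dz":0,"rx":0,"ry":0,"rz":0},{"dx":-0.075,"dy":-0.118,"dz":0,"rx":0,"ry":0,"rz":0},{"dx":-0.09,"dy":-0.142,"dz":0,"rx":0,"ry":0,"rz":0},{"dx":-0.0974,"dy":-0.1536,"dz":0,"rx":0,"ry":0,"rz":0}]'>/dev/null
python3 -m inch '[{"dx":0,"dy":0,"dz":0,"rx":0,"ry":0,"rz":0.06},{"dx":0,"dy":0,"dz":0,"rx":0,"ry":0,"rz":0.13},{"dx":0,"dy":0,"dz":0,"rx":0,"ry":0,"rz":0.21},{"dx":0,"dy":0,"dz":0,"rx":0,"ry":0,"rz":0.29},{"dx":0,"dy":0,"dz":0,"rx":0,"ry":0,"rz":0.37}]'>/dev/null
python3 -m inch '[{"dx":0,"dy":0,"dz":0,"rx":0,"ry":0,"rz":0.08},{"dx":0,"dy":0,"dz":0,"rx":0,"ry":0,"rz":0.16},{"dx":0,"dy":0,"dz":0,"rx":0,"ry":0,"rz":0.24},{"dx":0,"dy":0,"dz":0,"rx":0,"ry":0,"rz":0.3},{"dx":0,"dy":0,"dz":0,"rx":0,"ry":0,"rz":0.3}]'>/dev/null
cat > look.py <<'E'
from fit import *
import sys
tag=sys.argv[1]
for c,(a,b,e,f) in {"top":(280,120,440,240),"scene":(220,150,380,290)}.items():
    im=optics.grab_frame(c)[:,:,::-1];np.save(f"pics/{c}{tag}.npy",im);cv2.imwrite(f"pics/{c}{tag}.png",cv2.resize(im[b:f,a:e],None,fx=4,fy=4,interpolation=cv2.INTER_CUBIC))
E
python3 look.py 1; cd pics; python3 -c "
import cv2,numpy as np
a=cv2.imread('top1.png');b=cv2.imread('scene1.png');h=max(a.shape[0],b.shape[0])
o=np.zeros((h,a.shape[1]+b.shape[1],3),np.uint8);o[:a.shape[0],:a.shape[1]]=a;o[:b.shape[0],a.shape[1]:]=b;cv2.imwrite('both1.png',cv2.resize(o,None,fx=.62,fy=.62))"
cd ..; python3 go.py 0.5604 -0.219 0.22 1.627
```

```text
9.5 [ 0.5583 -0.219   0.2954] [-0.5  -0.04  1.6   0.    1.58 -0.56] [-0.0002  0.0028  0.0942] [-0.0009 -0.0007  0.0036]
```

View pics/both1.png

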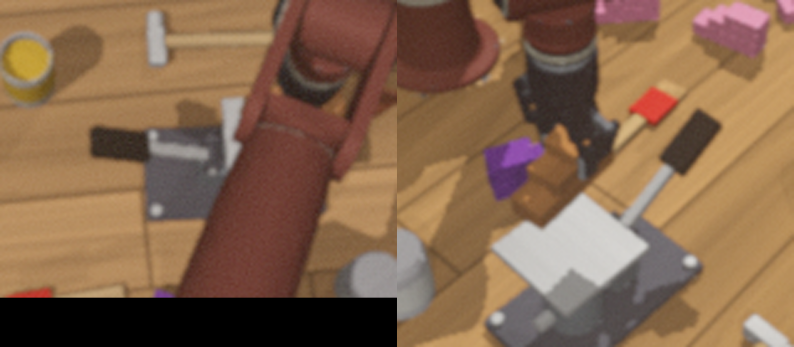

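The combined picture shows the corbel held upright and level above the plate, aligned with it, and nothing in the way. Descending.

```bash

python3 -m inch '[{"dx":0,"dy":0.0028,"dz":0.025,"rx":0,"ry":0,"rz":0.0036},{"dx":0,"dy":0.0028,"dz":0.05,"rx":0,"ry":0,"rz":0.0036},{"dx":0,"dy":0.0028,"dz":0.075,"rx":0,"ry":0,"rz":0.0036},{"dx":0,"dy":0.0028,"dz":0.094,"rx":0,"ry":0,"rz":0.0036},{"dx":0,"dy":0.0028,"dz":0.094,"rx":0,"ry":0,"rz":0.0036}]'
python3 -m inch '[{"dx":0,"dy":0,"dz":0.009,"rx":0,"ry":0,"rz":0},{"dx":0,"dy":0,"dz":0.018,"rx":0,"ry":0,"rz":0},{"dx":0,"dy":0,"dz":0.0225,"rx":0,"ry":0,"rz":0},{"dx":0,"dy":0,"dz":0.0225,"rx":0,"ry":0,"rz":0}]'
python3 go.py 0.5604 -0.219 0.19 1.627
```

```text
time: 10.0
tool_pos: [0.5592, -0.2186, 0.2177]
tool_rot: [-0.003, 0.688, 0.726, -0.001]
contact_force: [-0.2, -0.8, -2.0]
gripper_width: 0.535
grasp_force: 62.5
time: 10.4
tool_pos: [0.5606, -0.2196, 0.2029]
tool_rot: [-0.0, 0.688, 0.726, -0.0]
contact_force: [0.2, 0.1, -3.0]
gripper_width: 0.531
grasp_force: 62.5
10.4 [ 0.5606 -0.2196  0.2029] [-0.5   0.02  1.7   0.    1.43 -0.55] [ 0.0007 -0.0002  0.0161] [-0.0004 -0.0002 -0.0017]
```

```bash
for_=1
python3 -m inch '[{"dx":0,"dy":0,"dz":0.005,"rx":0,"ry":0,"rz":0},{"dx":0,"dy":0,"dz":0.005,"rx":0,"ry":0,"rz":0}]' | egrep 'pos|contact'
python3 -m inch '[{"dx":0,"dy":0,"dz":0.005,"rx":0,"ry":0,"rz":0},{"dx":0,"dy":0,"dz":0.005,"rx":0,"ry":0,"rz":0}]' | egrep 'pos|contact'
python3 -m inch '[{"dx":0,"dy":0,"dz":0.0035,"rx":0,"ry":0,"rz":0},{"dx":0,"dy":0,"dz":0.0035,"rx":0,"ry":0,"rz":0}]' | egrep 'pos|contact'
```

```text
tool_pos: [0.5607, -0.2196, 0.1991]
contact_force: [-0.2, 0.3, -1.7]
tool_pos: [0.5605, -0.2195, 0.1947]
contact_force: [-0.2, 0.1, -1.4]
tool_pos: [0.5606, -0.2195, 0.192]
contact_force: [0.0, 0.1, -1.9]
```

```bash
python3 -m inch '[{"dx":0,"dy":0,"dz":0.0035,"rx":0,"ry":0,"rz":0},{"dx":0,"dy":0,"dz":0.0035,"rx":0,"ry":0,"rz":0}]' | egrep 'pos|contact'
python3 -m inch '[{"dx":0,"dy":0,"dz":0.003,"rx":0,"ry":0,"rz":0},{"dx":0,"dy":0,"dz":0.003,"rx":0,"ry":0,"rz":0}]' | egrep 'pos|contact'
```

```text
tool_pos: [0.5606, -0.2195, 0.1892]
contact_force: [-0.0, -0.5, -1.5]
tool_pos: [0.5606, -0.2196, 0.1869]
contact_force: [-0.0, 1.2, -1.5]
```

```bash
python3 -m inch '[{"dx":0,"dy":0,"dz":0.0025,"rx":0,"ry":0,"rz":0},{"dx":0,"dy":0,"dz":0.0025,"rx":0,"ry":0,"rz":0}]' | egrep 'pos|contact'
python3 -m inch '[{"dx":0,"dy":0,"dz":0.0025,"rx":0,"ry":0,"rz":0},{"dx":0,"dy":0,"dz":0.0025,"rx":0,"ry":0,"rz":0}]' | egrep 'pos|contact'
```

```text
tool_pos: [0.5607, -0.2196, 0.185]
contact_force: [-0.4, -0.2, -2.5]
tool_pos: [0.5608, -0.2197, 0.1832]
contact_force: [-0.5, -0.6, -2.0]
```

```bash
python3 -m inch '[{"dx":0,"dy":0,"dz":0.002,"rx":0,"ry":0,"rz":0},{"dx":0,"dy":0,"dz":0.002,"rx":0,"ry":0,"rz":0}]' | egrep 'pos|contact'
python3 -m inch '[{"dx":0,"dy":0,"dz":0.002,"rx":0,"ry":0,"rz":0},{"dx":0,"dy":0,"dz":0.002,"rx":0,"ry":0,"rz":0}]' | egrep 'pos|contact'
```

```text
tool_pos: [0.561, -0.2197, 0.1829]
contact_force: [-2.8, 2.0, 3.1]
tool_pos: [0.561, -0.2197, 0.1824]
contact_force: [-5.3, 2.1, 8.8]
```

Contact at z≈0.183, so the plate is at about 0.156. Releasing and rising, then moving to above the lever grip with the fingers shut and looking.

```bash
python3 -m inch '[{"dx":0,"dy":0,"dz":0,"rx":0,"ry":0,"rz":0},{"dx":0,"dy":0,"dz":0,"rx":0,"ry":0,"rz":0},{"dx":0,"dy":0,"dz":0,"rx":0,"ry":0,"rz":0},{"dx":0,"dy":0,"dz":0,"rx":0,"ry":0,"rz":0}]' 1
python3 -m inch '[{"dx":0,"dy":0,"dz":-0.02,"rx":0,"ry":0,"rz":0},{"dx":0,"dy":0,"dz":-0.06,"rx":0,"ry":0,"rz":0},{"dx":0,"dy":0,"dz":-0.11,"rx":0,"ry":0,"rz":0},{"dx":0,"dy":0,"dz":-0.17,"rx":0,"ry":0,"rz":0},{"dx":0,"dy":0,"dz":-0.18,"rx":0,"ry":0,"rz":0}]'
python3 -m inch '[{"dx":0.05,"dy":0,"dz":0,"rx":0,"ry":0,"rz":0},{"dx":0.11,"dy":0,"dz":0,"rx":0,"ry":0,"rz":0},{"dx":0.17,"dy":0,"dz":0,"rx":0,"ry":0,"rz":0},{"dx":0.23,"dy":0,"dz":0,"rx":0,"ry":0,"rz":0},{"dx":0.256,"dy":0,"dz":0,"rx":0,"ry":0,"rz":0}]' -1
python3 go.py 0.549 -0.014 0.21 1.627
cat > m2.py <<'E'
from fit import *
import sys
tag=sys.argv[1];o=[]
for c,(a,b,e,f) in {"top":(300,130,430,230),"scene":(230,170,360,300)}.items():
    im=optics.grab_frame(c)[:,:,::-1]
    o.append(cv2.resize(im[b:f,a:e],(400,int(400*(f-b)/(e-a))),interpolation=cv2.INTER_CUBIC))
    for n in ("corbel","plate_top","lever_pad"):
        for q in nets.outline_of(c,n)[:5]:
            u,v=q["bbox"][:2]
            if a<u<e and b<v<f: print(c,n,round(q["confidence"],2),np.round(q["bbox"]))
for c in("top","scene"):
    for z in(.155,): print(c,"corbel c pred",proj(c,[.561,-.23,.19]),"pad pred",proj(c,[.549,-.014,.188]))
h=max(x.shape[0] for x in o);cv2.imwrite(f"pics/m{tag}.png",np.hstack([np.vstack([x,np.zeros((h-x.shape[0],400,3),np.uint8)]) for x in o]))
E
python3 m2.py 2
```

```text
time: 12.6
tool_pos: [0.5607, -0.2196, 0.1797]
tool_rot: [-0.0, 0.688, 0.726, -0.0]
contact_force: [-0.3, 0.2, -0.6]
gripper_width: 1.005
grasp_force: 0.0
time: 13.1
tool_pos: [0.563, -0.2208, 0.3339]
tool_rot: [0.007, 0.688, 0.726, 0.002]
contact_force: [-0.3, 0.4, 1.0]
gripper_width: 1.0
grasp_force: 0.0
time: 13.6
tool_pos: [0.5493, -0.0118, 0.3251]
tool_rot: [0.0, 0.687, 0.727, 0.001]
contact_force: [0.2, -1.3, -0.1]
gripper_width: 0.144
grasp_force: 0.0
13.6 [ 0.5493 -0.0118  0.3251] [-0.16 -0.17  1.67  0.    1.64 -0.21] [-0.0028 -0.0007  0.1439] [ 0.0009 -0.0005  0.0004]
top corbel 0.72 [390. 176.  38.  24.]
top plate_top 0.84 [389. 176.  45.  40.]
top lever_pad 0.5 [342. 179.  51.  12.]
scene corbel 0.82 [289. 243.  39.  47.]
scene corbel 0.77 [276. 219.  40.  23.]
scene plate_top 0.58 [290. 255.  61.  44.]
scene lever_pad 0.72 [331. 219.  39.  45.]
scene lever_pad 0.49 [289. 255.  63.  41.]
scene lever_pad 0.39 [303. 250.  94. 109.]
top corbel c pred (np.float64(392.2694116065884), np.float64(174.39033527049858)) pad pred (np.float64(330.08575029321213), np.float64(183.7530036759099))
scene corbel c pred (np.float64(289.2899010562776), np.float64(242.412358114503)) pad pred (np.float64(332.0768682273701), np.float64(202.78077210414455))
```

View pics/m2.png

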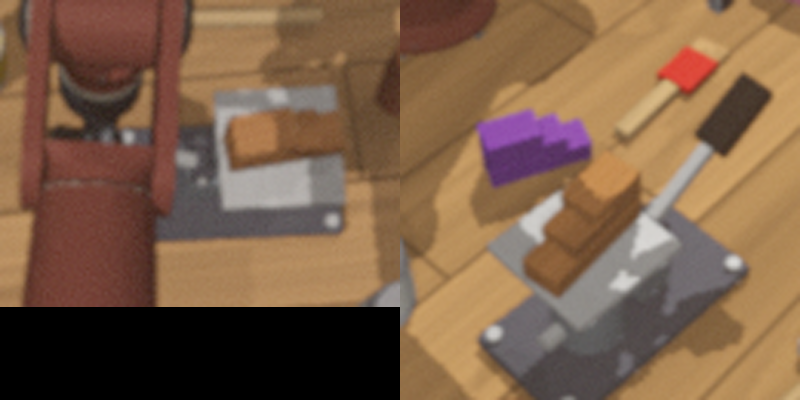

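The picture shows the corbel upright on the plate. The grip sits at scene (339,207), a few pixels off my prediction. I'll fit the corbel, plate and pad precisely, using the initial pictures for the plate and pad.

```bash
cat > m3.py <<'E'
from fit import *
W={"top":(390,176),"scene":(289,243)};M={}
for c in W:
    for q in nets.outline_of(c,"corbel"):
        if abs(np.array(q["bbox"][:2])-W[c]).max()<8: M[c]=q["pixels"].astype(float);break
def cost(p,Ms,boxes,z): return sum(np.abs(sil(c,boxes,p[0],p[1],z,p[2])-m).sum()/m.sum() for c,m in Ms.items())
def nm(Ms,boxes,z,s):
    s=np.array(s);r=minimize(cost,s,(Ms,boxes,z),method="Nelder-Mead",options=dict(initial_simplex=np.vstack([s,s+[.008,0,0],s+[0,.008,0],s+[0,0,.1]]),maxiter=120));return r.x.round(4),round(r.fun,3)
print("corbel both",nm(M,COR,.156,[.561,-.23,-1.515]))
for c,m in M.items(): print(c,nm({c:m},COR,.156,[.561,-.23,-1.515]))
P={}
for c,(u,v) in {"top":(390,178),"scene":(290,250)}.items():
    im=cv2.imread(f"pics/{c}0.png");hsv=cv2.cvtColor(im,cv2.COLOR_BGR2HSV)
    m=((hsv[...,1]<45)&(hsv[...,2]>145)).astype(np.uint8)
    n,l=cv2.connectedComponents(m,connectivity=4);k=(l==l[v,u]);P[c]=k.astype(float)
    print(c,k.sum(),cv2.boundingRect(k.astype(np.uint8)))
PT=[boxpts(-.07,.07,-.07,.07,-.001,0)]
for z in(.150,.156,.162): print("plate",z,nm(P,PT,z,[.561,-.23,.056]),[nm({c:m},PT,z,[.561,-.23,.056]) for c,m in P.items()])
# grip: dark blob
for c,(u,v) in {"top":(327,178),"scene":(339,207)}.items():
    im=cv2.imread(f"pics/{c}0.png");m=(im.max(2)<80).astype(np.uint8)
    n,l=cv2.connectedComponents(m,connectivity=4);k=(l==l[v,u])
    r=cv2.minAreaRect(cv2.findNonZero(k.astype(np.uint8)));print("grip",c,k.sum(),r,[ray(c,*r[0],z).round(4) for z in(.17,.18,.19)])
E
python3 m3.py
```

```text
corbel both (array([ 0.5623, -0.2312, -1.4762]), np.float64(0.123))
top (array([ 0.563 , -0.2326, -1.4912]), np.float64(0.057))
scene (array([ 0.5615, -0.2311, -1.4898]), np.float64(0.05))
top 1541 (370, 158, 42, 40)
scene 1853 (258, 216, 73, 61)
plate 0.15 (array([ 0.5601, -0.2288, -0.04  ]), np.float64(0.203)) [(array([ 0.5629, -0.2308, -0.0554]), np.float64(0.028)), (array([ 0.5561, -0.2268, -0.0531]), np.float64(0.103))]
plate 0.156 (array([ 0.5604, -0.2295, -0.0556]), np.float64(0.129)) [(array([ 0.5609, -0.2293, -0.0518]), np.float64(0.027)), (array([ 0.5593, -0.2302, -0.045 ]), np.float64(0.097))]
plate 0.162 (array([ 0.5609, -0.23  , -0.037 ]), np.float64(0.178)) [(array([ 0.5594, -0.2281, -0.0484]), np.float64(0.027)), (array([ 0.5627, -0.2332, -0.0464]), np.float64(0.094))]
grip top 249 ((328.51983642578125, 177.80197143554688), (23.880891799926758, 11.044912338256836), 5.7105937004089355) [array([ 0.576 , -0.0117,  0.17  ]), array([ 0.573 , -0.0112,  0.18  ]), array([ 0.57  , -0.0107,  0.19  ])]
grip scene 254 ((338.04876708984375, 206.9390411376953), (10.619816780090332, 23.89458656311035), 38.65980529785156) [array([ 0.566 , -0.0017,  0.17  ]), array([ 0.5716, -0.0094,  0.18  ]), array([ 0.5773, -0.017 ,  0.19  ])]
```

The corbel is within about 3 mm of the plate centre and stands flat. The lever heading is 1.52 rad and the pad is at about (0.571, −0.012). Going above the grip and pressing a first stroke.

```bash
python3 go.py 0.572 -0.002 0.215 1.55
```

```text
14.1 [ 0.5499 -0.0162  0.324 ] [-0.16 -0.16  1.67 -0.    1.64 -0.22] [0.0162 0.0286 0.1363] [-0.0002  0.      0.0485]
```

```bash
python3 -m inch '[{"dx":0.016,"dy":0.0286,"dz":0,"rx":0,"ry":0,"rz":0.0485},{"dx":0.016,"dy":0.0286,"dz":0.05,"rx":0,"ry":0,"rz":0.0485},{"dx":0.016,"dy":0.0286,"dz":0.1,"rx":0,"ry":0,"rz":0.0485},{"dx":0.016,"dy":0.0286,"dz":0.136,"rx":0,"ry":0,"rz":0.0485},{"dx":0.016,"dy":0.0286,"dz":0.136,"rx":0,"ry":0,"rz":0.0485}]' -1
python3 -m inch '[{"dx":0,"dy":0,"dz":0.03,"rx":0,"ry":0,"rz":0},{"dx":0,"dy":0,"dz":0.05,"rx":0,"ry":0,"rz":0},{"dx":0,"dy":0,"dz":0.05,"rx":0,"ry":0,"rz":0}]'
python3 -m inch '[{"dx":0,"dy":0,"dz":0.03,"rx":0,"ry":0,"rz":0},{"dx":0,"dy":0,"dz":0.06,"rx":0,"ry":0,"rz":0},{"dx":0,"dy":0,"dz":0.09,"rx":0,"ry":0,"rz":0},{"dx":0,"dy":0,"dz":0.105,"rx":0,"ry":0,"rz":0},{"dx":0,"dy":0,"dz":0.105,"rx":0,"ry":0,"rz":0}]'
python3 go.py 0.572 -0.002 0.082 1.55
```

```text
time: 14.6
tool_pos: [0.5689, -0.0013, 0.2094]
tool_rot: [-0.004, 0.714, 0.7, -0.003]
contact_force: [-0.8, 0.5, 0.1]
gripper_width: -0.005
grasp_force: 0.0
time: 14.9
tool_pos: [0.572, -0.0017, 0.1749]
tool_rot: [0.0, 0.714, 0.7, -0.0]
contact_force: [0.3, -2.5, 2.3]
gripper_width: -0.001
grasp_force: 1.4
time: 15.4
tool_pos: [0.5753, 0.0001, 0.0947]
tool_rot: [0.002, 0.714, 0.7, 0.004]
contact_force: [0.8, 6.5, 10.6]
gripper_width: -0.002
grasp_force: 5.2
15.4 [5.753e-01 1.000e-04 9.470e-02] [-0.13  0.05  1.85  0.    1.23 -0.11] [-0.0027 -0.0042  0.0158] [ 0.0049 -0.0019  0.001 ]
```

```bash
python3 -m inch '[{"dx":0,"dy":0,"dz":0.008,"rx":0,"ry":0,"rz":0},{"dx":0,"dy":0,"dz":0.014,"rx":0,"ry":0,"rz":0},{"dx":0,"dy":0,"dz":0.014,"rx":0,"ry":0,"rz":0}]'
python3 -m inch '[{"dx":0,"dy":0,"dz":0.005,"rx":0,"ry":0,"rz":0},{"dx":0,"dy":0,"dz":0.005,"rx":0,"ry":0,"rz":0}]'
```

```text
time: 15.7
tool_pos: [0.5754, -0.0009, 0.0848]
tool_rot: [0.002, 0.714, 0.7, 0.003]
contact_force: [-0.8, 3.3, 11.3]
gripper_width: 0.003
grasp_force: 6.0
time: 15.9
tool_pos: [0.5753, -0.0014, 0.0811]
tool_rot: [0.003, 0.714, 0.7, 0.002]
contact_force: [-2.1, 0.9, 11.0]
gripper_width: 0.004
grasp_force: 6.1
```

```bash
python3 -m inch '[{"dx":0,"dy":0,"dz":0.005,"rx":0,"ry":0,"rz":0},{"dx":0,"dy":0,"dz":0.005,"rx":0,"ry":0,"rz":0}]'
python3 -m inch '[{"dx":0,"dy":0,"dz":0.004,"rx":0,"ry":0,"rz":0},{"dx":0,"dy":0,"dz":0.004,"rx":0,"ry":0,"rz":0}]'
```

```text
time: 16.1
tool_pos: [0.5756, -0.0016, 0.0798]
tool_rot: [0.002, 0.714, 0.7, 0.002]
contact_force: [-7.7, 1.7, 24.9]
gripper_width: -0.0
grasp_force: 11.6
time: 16.3
tool_pos: [0.5758, -0.0017, 0.0792]
tool_rot: [0.002, 0.714, 0.7, 0.001]
contact_force: [-15.4, 2.0, 35.9]
gripper_width: -0.0
grasp_force: 18.0
```

The stop is felt at z≈0.080. Going back up, then two more full strokes.

```bash
python3 -m inch '[{"dx":0,"dy":0,"dz":-0.04,"rx":0,"ry":0,"rz":0},{"dx":0,"dy":0,"dz":-0.08,"rx":0,"ry":0,"rz":0},{"dx":0,"dy":0,"dz":-0.12,"rx":0,"ry":0,"rz":0},{"dx":0,"dy":0,"dz":-0.16,"rx":0,"ry":0,"rz":0},{"dx":0,"dy":0,"dz":-0.183,"rx":0,"ry":0,"rz":0}]' | egrep 'pos|contact'
python3 -m inch '[{"dx":0,"dy":0,"dz":0,"rx":0,"ry":0,"rz":0},{"dx":0,"dy":0,"dz":0,"rx":0,"ry":0,"rz":0},{"dx":0,"dy":0,"dz":0,"rx":0,"ry":0,"rz":0}]' | egrep 'pos|contact'
python3 -m inch '[{"dx":0,"dy":0,"dz":0.025,"rx":0,"ry":0,"rz":0},{"dx":0,"dy":0,"dz":0.05,"rx":0,"ry":0,"rz":0},{"dx":0,"dy":0,"dz":0.075,"rx":0,"ry":0,"rz":0},{"dx":0,"dy":0,"dz":0.1,"rx":0,"ry":0,"rz":0},{"dx":0,"dy":0,"dz":0.125,"rx":0,"ry":0,"rz":0}]' | egrep 'pos|contact'
python3 -m inch '[{"dx":0,"dy":0,"dz":0.02,"rx":0,"ry":0,"rz":0},{"dx":0,"dy":0,"dz":0.04,"rx":0,"ry":0,"rz":0},{"dx":0,"dy":0,"dz":0.053,"rx":0,"ry":0,"rz":0},{"dx":0,"dy":0,"dz":0.053,"rx":0,"ry":0,"rz":0},{"dx":0,"dy":0,"dz":0.053,"rx":0,"ry":0,"rz":0}]' | egrep 'pos|contact'

```

```text
tool_pos: [0.5736, -0.0017, 0.2206]
contact_force: [-0.1, -0.1, 0.3]
tool_pos: [0.571, -0.0011, 0.2135]
contact_force: [0.0, -0.4, 1.0]
tool_pos: [0.573, 0.0009, 0.1161]
contact_force: [-0.4, 8.5, 12.6]
tool_pos: [0.5733, -0.0009, 0.0791]
contact_force: [-15.1, 2.7, 34.1]
```

```bash
python3 -m inch '[{"dx":0,"dy":0,"dz":-0.04,"rx":0,"ry":0,"rz":0},{"dx":0,"dy":0,"dz":-0.08,"rx":0,"ry":0,"rz":0},{"dx":0,"dy":0,"dz":-0.12,"rx":0,"ry":0,"rz":0},{"dx":0,"dy":0,"dz":-0.16,"rx":0,"ry":0,"rz":0},{"dx":0,"dy":0,"dz":-0.178,"rx":0,"ry":0,"rz":0}]' | egrep 'pos|contact'
python3 -m inch '[{"dx":0,"dy":0,"dz":0,"rx":0,"ry":0,"rz":0},{"dx":0,"dy":0,"dz":0,"rx":0,"ry":0,"rz":0},{"dx":0,"dy":0,"dz":0,"rx":0,"ry":0,"rz":0}]' | egrep 'pos|contact'
python3 -m inch '[{"dx":0,"dy":0,"dz":0.025,"rx":0,"ry":0,"rz":0},{"dx":0,"dy":0,"dz":0.05,"rx":0,"ry":0,"rz":0},{"dx":0,"dy":0,"dz":0.075,"rx":0,"ry":0,"rz":0},{"dx":0,"dy":0,"dz":0.1,"rx":0,"ry":0,"rz":0},{"dx":0,"dy":0,"dz":0.125,"rx":0,"ry":0,"rz":0}]' | egrep 'pos|contact'
python3 -m inch '[{"dx":0,"dy":0,"dz":0.02,"rx":0,"ry":0,"rz":0},{"dx":0,"dy":0,"dz":0.04,"rx":0,"ry":0,"rz":0},{"dx":0,"dy":0,"dz":0.051,"rx":0,"ry":0,"rz":0},{"dx":0,"dy":0,"dz":0.051,"rx":0,"ry":0,"rz":0},{"dx":0,"dy":0,"dz":0.051,"rx":0,"ry":0,"rz":0}]' | egrep 'pos|contact'
python3 -m inch '[{"dx":0,"dy":0,"dz":-0.04,"rx":0,"ry":0,"rz":0},{"dx":0,"dy":0,"dz":-0.08,"rx":0,"ry":0,"rz":0},{"dx":0,"dy":0,"dz":-0.12,"rx":0,"ry":0,"rz":0},{"dx":0,"dy":0,"dz":-0.16,"rx":0,"ry":0,"rz":0},{"dx":0,"dy":0,"dz":-0.176,"rx":0,"ry":0,"rz":0}]' | egrep 'pos|contact'
python3 -m inch '[{"dx":0,"dy":0,"dz":0,"rx":0,"ry":0,"rz":0},{"dx":0,"dy":0,"dz":0,"rx":0,"ry":0,"rz":0},{"dx":0,"dy":0,"dz":0,"rx":0,"ry":0,"rz":0}]' | egrep 'time|pos|contact'
python3 m2.py 3
```

```text
tool_pos: [0.5727, -0.0013, 0.2174]
contact_force: [-0.2, 0.3, 1.1]
tool_pos: [0.5705, -0.0009, 0.2121]
contact_force: [-0.7, -0.0, -0.8]
tool_pos: [0.5729, 0.001, 0.1158]
contact_force: [-0.9, 8.4, 12.5]
tool_pos: [0.5732, -0.0008, 0.0793]
contact_force: [-10.8, 2.0, 28.8]
tool_pos: [0.5729, -0.0013, 0.2175]
contact_force: [-0.1, 0.3, -0.0]
time: 20.7
tool_pos: [0.5705, -0.0009, 0.212]
contact_force: [-0.2, -0.8, 0.1]
top corbel 0.83 [394. 171.  40.  23.]
top plate_top 0.61 [393. 172.  42.  43.]
top lever_pad 0.68 [351. 180.  32.   8.]
scene corbel 0.78 [289. 233.  38.  50.]
scene corbel 0.65 [276. 219.  39.  25.]
scene plate_top 0.56 [291. 247.  62.  41.]
scene plate_top 0.33 [290. 234.  38.  46.]
scene lever_pad 0.74 [331. 215.  38.  38.]
top corbel c pred (np.float64(392.2694116065884), np.float64(174.39033527049858)) pad pred (np.float64(330.08575029321213), np.float64(183.7530036759099))
scene corbel c pred (np.float64(289.2899010562776), np.float64(242.412358114503)) pad pred (np.float64(332.0768682273701), np.float64(202.78077210414455))
```

View pics/m3.png

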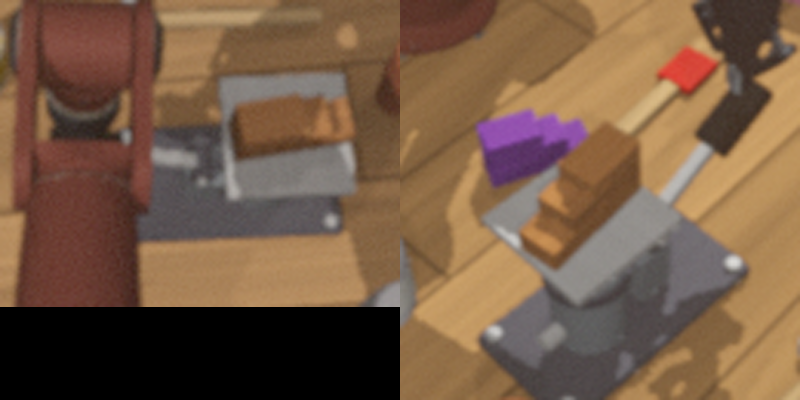

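The corbel is still upright and the plate has risen to about row 247 in the scene, and the lever is back up. Two more full strokes.

```bash
python3 -m inch '[{"dx":0,"dy":0,"dz":0.025,"rx":0,"ry":0,"rz":0},{"dx":0,"dy":0,"dz":0.05,"rx":0,"ry":0,"rz":0},{"dx":0,"dy":0,"dz":0.075,"rx":0,"ry":0,"rz":0},{"dx":0,"dy":0,"dz":0.1,"rx":0,"ry":0,"rz":0},{"dx":0,"dy":0,"dz":0.125,"rx":0,"ry":0,"rz":0}]' | egrep 'pos|contact'
python3 -m inch '[{"dx":0,"dy":0,"dz":0.02,"rx":0,"ry":0,"rz":0},{"dx":0,"dy":0,"dz":0.04,"rx":0,"ry":0,"rz":0},{"dx":0,"dy":0,"dz":0.05,"rx":0,"ry":0,"rz":0},{"dx":0,"dy":0,"dz":0.05,"rx":0,"ry":0,"rz":0},{"dx":0,"dy":0,"dz":0.05,"rx":0,"ry":0,"rz":0}]' | egrep 'pos|contact'
python3 -m inch '[{"dx":0,"dy":0,"dz":-0.04,"rx":0,"ry":0,"rz":0},{"dx":0,"dy":0,"dz":-0.08,"rx":0,"ry":0,"rz":0},{"dx":0,"dy":0,"dz":-0.12,"rx":0,"ry":0,"rz":0},{"dx":0,"dy":0,"dz":-0.16,"rx":0,"ry":0,"rz":0},{"dx":0,"dy":0,"dz":-0.175,"rx":0,"ry":0,"rz":0}]' | egrep 'pos|contact'
python3 -m inch '[{"dx":0,"dy":0,"dz":0,"rx":0,"ry":0,"rz":0},{"dx":0,"dy":0,"dz":0,"rx":0,"ry":0,"rz":0},{"dx":0,"dy":0,"dz":0,"rx":0,"ry":0,"rz":0}]' | egrep 'pos|contact'
python3 - <<'E'
from h import *
optics.grab_frame("scene");print([(round(q["confidence"],2),np.round(q["bbox"],1)) for q in nets.boxes_of("scene","plate_top")[:2]],[np.round(q["bbox"],1) for q in nets.boxes_of("scene","corbel")])
E
python3 -m inch '[{"dx":0,"dy":0,"dz":0.025,"rx":0,"ry":0,"rz":0},{"dx":0,"dy":0,"dz":0.05,"rx":0,"ry":0,"rz":0},{"dx":0,"dy":0,"dz":0.075,"rx":0,"ry":0,"rz":0},{"dx":0,"dy":0,"dz":0.1,"rx":0,"ry":0,"rz":0},{"dx":0,"dy":0,"dz":0.125,"rx":0,"ry":0,"rz":0}]' | egrep 'pos|contact'
python3 -m inch '[{"dx":0,"dy":0,"dz":0.02,"rx":0,"ry":0,"rz":0},{"dx":0,"dy":0,"dz":0.04,"rx":0,"ry":0,"rz":0},{"dx":0,"dy":0,"dz":0.05,"rx":0,"ry":0,"rz":0},{"dx":0,"dy":0,"dz":0.05,"rx":0,"ry":0,"rz":0},{"dx":0,"dy":0,"dz":0.05,"rx":0,"ry":0,"rz":0}]' | egrep 'pos|contact'
python3 -m inch '[{"dx":0,"dy":0,"dz":-0.04,"rx":0,"ry":0,"rz":0},{"dx":0,"dy":0,"dz":-0.08,"rx":0,"ry":0,"rz":0},{"dx":0,"dy":0,"dz":-0.12,"rx":0,"ry":0,"rz":0},{"dx":0,"dy":0,"dz":-0.16,"rx":0,"ry":0,"rz":0},{"dx":0,"dy":0,"dz":-0.2,"rx":0,"ry":0,"rz":0}]' | egrep 'pos|contact'
python3 -m inch '[{"dx":0,"dy":0,"dz":-0.05,"rx":0,"ry":0,"rz":0},{"dx":0.05,"dy":0,"dz":-0.1,"rx":0,"ry":0,"rz":0},{"dx":0.1,"dy":0,"dz":-0.1,"rx":0,"ry":0,"rz":0},{"dx":0.15,"dy":0,"dz":-0.1,"rx":0,"ry":0,"rz":0},{"dx":0.15,"dy":0,"dz":-0.1,"rx":0,"ry":0,"rz":0}]' | egrep 'time|pos|contact'
python3 m2.py 4
cat > m4.py <<'E'
from fit import *
W={"top":(395,168),"scene":(289,229)};M={}
for c in W:
    for q in nets.outline_of(c,"corbel"):
        if abs(np.array(q["bbox"][:2])-W[c]).max()<9: M[c]=q["pixels"].astype(float);print(c,q["bbox"]);break
def cost(p): return sum(np.abs(sil(c,COR,p[0],p[1],p[3],p[2])-m).sum()/m.sum() for c,m in M.items())
s=np.array([.5615,-.231,-1.49,.2]);r=minimize(cost,s,method="Nelder-Mead",options=dict(initial_simplex=np.vstack([s,s+[.008,0,0,0],s+[0,.008,0,0],s+[0,0,.1,0],s+[0,0,0,.02]]),maxiter=200));print(r.x,r.fun)
E
python3 m4.py
```

```text
tool_pos: [0.5744, 0.0006, 0.1184]
contact_force: [-0.4, 7.1, 12.3]
tool_pos: [0.5744, -0.0009, 0.08]
contact_force: [-4.5, 2.8, 16.3]
tool_pos: [0.5739, -0.0014, 0.22]
contact_force: [1.7, 0.0, 0.6]
tool_pos: [0.5707, -0.0009, 0.2124]
contact_force: [-0.3, -0.1, 0.0]
[(0.77, array([287.8, 244.3,  62. ,  41.8]))] [array([272.8, 218.8,  33.4,  23.6]), array([289.4, 230.1,  39.1,  47.9]), array([390.4, 148.2,  32.1,  24.7]), array([311.5, 148.9,  33.2,  21.2]), array([364.1, 161.6,  15.7,  24.4]), array([333.1, 215.5,  34. ,  37. ])]
tool_pos: [0.5731, 0.0, 0.1159]
contact_force: [0.3, 5.2, 6.6]
tool_pos: [0.5733, -0.0018, 0.0799]
contact_force: [-9.7, -0.9, 23.0]
tool_pos: [0.5716, -0.0012, 0.2359]
contact_force: [1.0, 0.5, -0.2]
time: 25.05
tool_pos: [0.5739, 0.1227, 0.315]
contact_force: [0.4, -0.9, 0.2]
top corbel 0.76 [394. 170.  42.  23.]
top plate_top 0.73 [395. 172.  47.  42.]
top lever_pad 0.61 [343. 178.  52.  15.]
scene corbel 0.75 [289. 232.  37.  49.]
scene corbel 0.74 [274. 218.  37.  22.]
scene plate_top 0.77 [289. 244.  63.  45.]
scene lever_pad 0.76 [333. 214.  31.  40.]
top corbel c pred (np.float64(392.2694116065884), np.float64(174.39033527049858)) pad pred (np.float64(330.08575029321213), np.float64(183.7530036759099))
scene corbel c pred (np.float64(289.2899010562776), np.float64(242.412358114503)) pad pred (np.float64(332.0768682273701), np.float64(202.78077210414455))
top [394.1, 170.2, 42.5, 23.2]
scene [288.6, 231.8, 37.3, 49.1]
[ 0.56213626 -0.23188419 -1.48659909  0.21741832] 0.09787866065844691
```

View pics/m4.png

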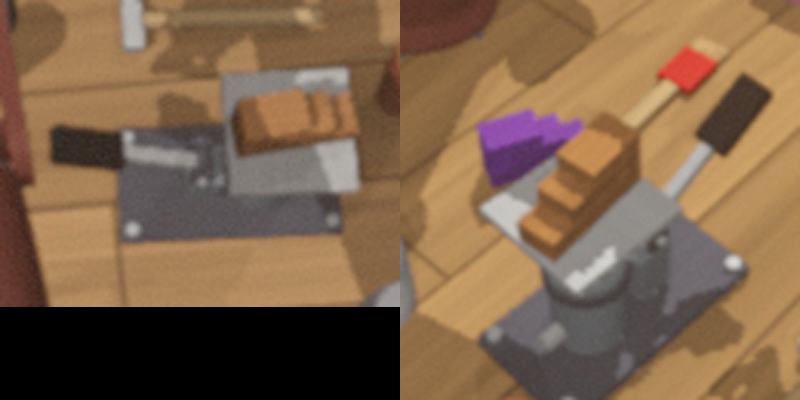

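The plate is at z≈0.217 (lift about 0.06, the top), the last stroke met less resistance, the corbel is upright, and the lever is up with the arm clear. Handing in.

```bash
python3 -c "
from plant import ticket
print(ticket.job_done())"
```

```text
the job is handed in; nothing more can be done
None
```

The corbel stands upright within about 3 mm of the plate's middle, turned about 7° from its edges. The plate is all the way up (lift about 0.06 m) after five full strokes, the lever is back up, I moved nothing else, and the job is handed in.

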